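Load the pack bed and hold its press lever on the third click

TASK

Lay the wooden-handled spatula and the flat steel bracket flat in the fitting pockets of the grey pack bed and let go of them. Only then press the bed's spring-return lever straight down, past its first two clicks to the third, which is fully down, and finish still holding it down there with the robot. Leave the other things on the table where they are.

Things in the scene. Friction and masses are not known exactly. Their poses are not given: they have to be found in the camera images.
- bed: pack bed fixed to the table: grey plate 180 (x) x 320 (y) x 12 mm; origin at the centre of its underside. On it aluminium walls 6 mm high (tops 18 mm above the table) form two pockets; at its -y end stands a grey column 56 x 56 mm, top 50 mm above the table (64 at the detent block beside the stem), that carries the press lever
- spatula_pocket (a point): centre of the spatula pocket on its floor, 12 mm above the table, axes as the bed's. Keyed: handle slot 22 mm wide for x -68 to +18 mm, blade bay 46 mm wide for x +18 to +68 mm, so the blade goes to +x. The spatula lies right with its origin on this point (within 6 mm) and its x along this x
- bracket_pocket (a point): centre of the bracket pocket at floor level (12 mm above the table), axes as the bed's. A rectangle 96 mm along y and 42 mm along x: the bracket's x lies along this y, either way round
- spatula: spatula lying flat, 130 mm long along its x; origin at its middle, on the underside. Wooden handle x -65 to +21 mm, 16 wide, 20 high; steel blade x +21 to +65 mm, 40 wide, 5 thick. Balances about its origin, where the handle can be gripped. About 80 to 130 g
- bracket: flat steel bracket lying on the table, plate 90 (x) x 36 (y) x 6 mm with an upright rib 44 (x) x 14 (y) on its middle, rib top 20 mm above the underside; origin at the centre of the underside. Grip by the rib. About 120 to 200 g
- lever_top (a point): centre of the top face of the press lever's black pad (36 along the bed's x, 46 along its y, 12 mm thick), 120 mm above the table when up, 80 mm when fully down; nothing else is as high on the bed
- lever (a joint): travel of the press lever, m: 0 up, 0.040 fully down at its stop, straight down. Spring about 3 N at the top to 9 N at the bottom, with bumps of about 2 N either way; it clicks over three ridges, at 0.008, 0.020 and 0.032. The third click is made beyond 0.036. It springs all the way up when let go
- roll_a: blue ribbon roll standing upright, 60 dia x 111 tall; origin at the centre of its underside. Not part of the job
- roll_b: the same kind of roll, standing upright near the far edge. Not part of the job
- core: short empty cardboard core ring standing on end, 38 dia x 28 tall, among the parts to be loaded. Not part of the job
- core_b: long empty cardboard core standing on end, 38 dia x 110 tall, at the far side. Not part of the job
- screwdriver: screwdriver lying on the table near the robot, about 200 long. Not part of the job
- wrench: steel wrench lying on the table at the far right, about 200 long. Not part of the job
- carton: small cardboard carton 100 x 70 x 50 at the right. Not part of the job
There are look-alikes about, which are no part of the job. Leave any green or turquoise look-alike of the spatula alone.

How it is judged:
By the outcome, as a careful person would: the job done as asked, in the order asked, and still so for the second after the job is handed in, while the arm keeps its last pose, push and grip.
It also fails if it takes over 64 s, if anything falls off the work surface, if the arm or the gripper's body presses on something with over 40 N, if the wrist force passes 120 N, or if a joint passes its speed limit or range.

ROBOT

A 6-joint arm with a two-finger parallel gripper is mounted at the origin on the work surface. World frame = base frame: x ahead of the robot, y to its left, z up, the work surface at z = 0. Lengths are in m, angles in degrees, forces in N, time in s.
With the tool pointing down it reaches from about 0.3 to 0.75 m from the base axis. Payload 8.5 kg.
Tool frame: the origin (TCP) lies at the very end of the fingers, on their centre line; the grasp point (between the pads) lies 19 mm behind it (env.hold_point_z is the distance from the TCP to the grasp point, in m); z points along the fingers, y is the line along which they close (so a half turn about z gives the same grasp; the last joint's range is limited). The gripper opens to 85 mm and grips with 20 to 120 N. Pads are 22 mm wide; open, the fingers measure 114 mm over their backs; the gripper's body (76 mm by 85 mm) begins 54 mm behind the grasp point. The pads swing forward as they close: fully open they stand 13 mm farther back than shut.
Start: joints at [61.232, 21.807, 74.336, -0, 83.858, -12.336], TCP at [0.156, 0.528, 0.231] pointing down, gripper open.
Joint ranges: [-178.18, 178.18], [-50.72, 133.34], [12.68, 142.11], [-81.47, 261.47], [9.98, 163.14], [-165.26, 165.26]. Speed limits (degrees/s): [136.94, 136.94, 180, 180, 180, 180].

INTERFACE

Orientations are given as a 3x3 rotation matrix whose columns are the frame's x, y, z axes.
In Python, from rig import env, optics gives the robot as it stands.
- The arm moves only by the shell command python3 -m jog 'ROWS' [OPENING] [FORCE]. ROWS is JSON, a list of rows, each an object with "linear": the shift along the tool's x, y, z in units of 40 mm (1.0 is 40 mm), a list of three; "roll": the turn about the tool's z in units of 5 degrees (1.0 is 5 degrees). A call has 1 to 12 rows; each row shifts and turns the commanded pose from where the row before left it, along the tool's axes as they then stand; what a row does not reach is not made up. A row lasts 1/12 s, in which the tool goes at most 41.7 mm and 7.16 degrees, less where a joint would pass 70% of its speed; a pose out of reach is approached as far as the arm can. A call is refused whole if a number of a shift passes 1 or a number of a turn 1, either way. A call with a gripper value outside its range is refused whole. OPENING is the opening, from -1 (shut) to 1 (fully open), set as the call begins (- or left out, the last holds). The fingers move at their own pace and stop on an object; FORCE is the grip in N (left out, the last holds). Time passes only in rows, so rows that do not move let the fingers close. It gives the time, the measured TCP pose, the force, the opening and the grip force at its end, in the units of the state.
- env.observe(): the state, without advancing time (a new reading comes with each control period).
- optics.get_image(name): name is "side" or "top" or "wrist"; returns the picture (384x512x3 uint8, red, green, blue); there is no depth.
- optics.calibration(name): a dict with "fov_y" (degrees; the focal length in pixels is half the picture's height over the tangent of half this angle, whatever the lens; pixels are square), "cx", "cy" (the principal point, pixels), "T" (4x4, takes a point from camera to world coordinates). Camera axes: x right, y down, z forward; pixel columns grow to the right and rows downward; lengths in m; the calibration is good to about 2 mm. A picture is of the moment at which its call begins: read the wrist's pose just before it. calibration takes no time and is no camera call; for the wrist camera it gives the pose at the moment of the call.
- env.close_job(): hands the job in; it is judged then, once.
The state is a dict: "time_s": time; "q": joint angles; "qvel": joint speeds; "joint_efforts": joint torques, N m; "position": TCP position; "tool_rot": TCP orientation; "ft_force": force on the tool from outside, world axes, zero at the start; "wrist_torque": the same for the moment, N m; "grip_width": finger opening in m; "gripper_force": force on a finger pad.
Only numpy, scipy, OpenCV 4.12 (cv2) and the standard library are available. Lean on these libraries where they do the work, as an engineer would, in place of code of your own. Each camera call takes 0.05 s, during which the arm holds its last target. There are 200 camera calls.

## Working session

There is one attempt and no reset: what is moved stays moved. The work goes in short steps, Python scripts to look and compute and a shell command to move; the robot and the scene stay as the last step left them, time stands still between calls to the robot, and variables do not carry over. Pictures are saved under pics/ and viewed, at most 10 in all, crops included, and the job is handed in when it is done.

```bash
mkdir -p pics; ls
python3 - <<'E'
from rig import env, optics
import cv2,numpy as np
for n in ("top","side"):
    im=optics.get_image(n); cv2.imwrite(f"pics/{n}0.png",im[:,:,::-1]); c=optics.calibration(n); print(n,c["fov_y"],c["cx"],c["cy"]); print(np.round(c["T"],3))
s=env.observe(); print(s["time_s"],s["position"],np.round(s["tool_rot"],3),s["grip_width"])
E
```

```text
pics
top 50.17361675835591 259.7006088117739 182.91500889977556
[[ 0.011 -0.996  0.084  0.465]
 [-1.    -0.01   0.015 -0.054]
 [-0.015 -0.084 -0.996  1.477]
 [ 0.     0.     0.     1.   ]]
side 50.454347809479515 248.5556445460547 195.31266269828473
[[-0.987 -0.131  0.096  0.446]
 [-0.161  0.731 -0.663  0.758]
 [ 0.017 -0.67  -0.742  1.002]
 [ 0.     0.     0.     1.   ]]
0.1 [0.15545751 0.52731268 0.23078522] [[-0.959  0.283 -0.001]
 [ 0.283  0.959 -0.001]
 [ 0.    -0.001 -1.   ]] 0.08542954454770682
```

View pics/top0.png

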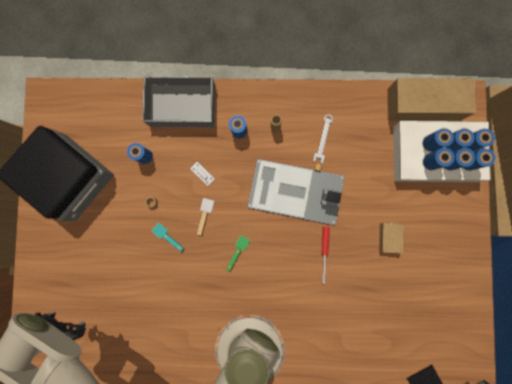

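View pics/side0.png

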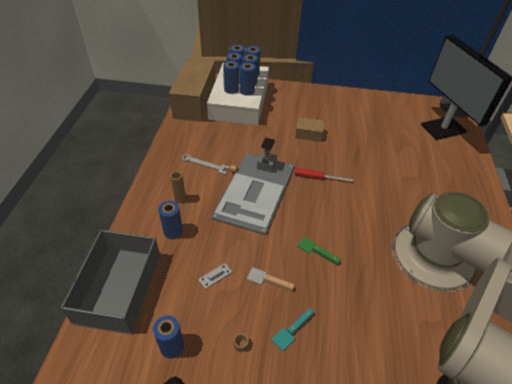

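The top view shows the wooden spatula at about (205,215), with green (238,253) and turquoise (167,237) look-alikes. The white/steel flat piece at (203,174) is the bracket candidate, and the bed is at (297,192). The natural-wood handle matches the description. I'll enlarge to confirm.

Run:
```python
import cv2,numpy as np
im=cv2.imread("pics/top0.png")
a=cv2.resize(im[150:250,185:245],None,fx=6,fy=6,interpolation=cv2.INTER_CUBIC)
b=cv2.resize(im[150:230,240:350],None,fx=7,fy=7,interpolation=cv2.INTER_CUBIC)
cv2.imwrite("pics/a.png",a);cv2.imwrite("pics/b.png",b)
```

```text
(no output)
```

View pics/a.png

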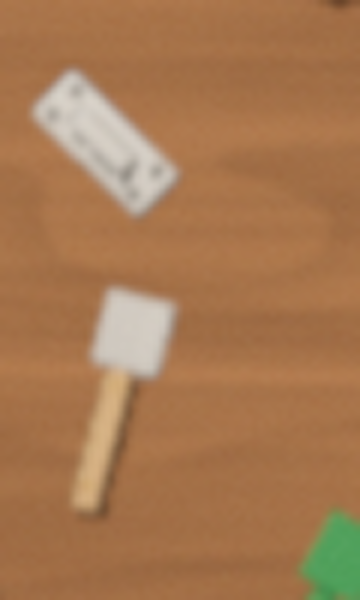

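View pics/b.png

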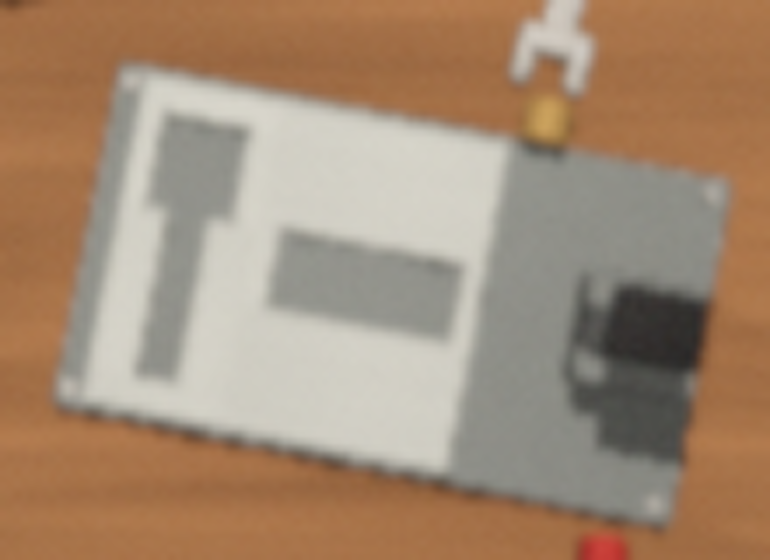

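The crops confirm two things:
- **Spatula:** wooden handle and steel blade. In crop a, the blade is at (134,332) and the handle end at (88,510).
- **Bracket:** at (106,142) in crop a.

Crop b shows the bed with the T-shaped pocket on the left, the bracket pocket in the middle and the black lever pad at (655,328). Next I'll convert these to world coordinates.

```bash
cat > h.py <<'E'
from rig import env, optics
import numpy as np
def world(cal,uv,z,H=384):
    f=H/2/np.tan(np.radians(cal["fov_y"]/2)); uv=np.atleast_2d(uv).astype(float)
    d=np.c_[(uv[:,0]-cal["cx"])/f,(uv[:,1]-cal["cy"])/f,np.ones(len(uv))]@cal["T"][:3,:3].T
    o=cal["T"][:3,3]; return (o+d*((z-o[2])/d[:,2])[:,None])[:,:2]
def fit(model,pts):
    m=np.array(model,float);p=np.array(pts);mc=m-m.mean(0);pc=p-p.mean(0)
    a=np.arctan2((mc[:,0]*pc[:,1]-mc[:,1]*pc[:,0]).sum(),(mc*pc).sum())
    R=np.array([[np.cos(a),-np.sin(a)],[np.sin(a),np.cos(a)]])
    t=p.mean(0)-R@m.mean(0); sc=np.sqrt((pc**2).sum()/(mc**2).sum())
    return t,np.degrees(a),sc,np.abs(p-m@R.T-t).max()
E
python3 - <<'E'
from h import *
c=optics.calibration("top")
A=lambda l:(np.array(l)+.5)/6-.5+[185,150]
B=lambda l:(np.array(l)+.5)/7-.5+[240,150]
np.set_printoptions(precision=4,suppress=True)
# image up=+x, left=+y
bed=fit([[.09,.16],[.09,-.16],[-.09,-.16],[-.09,.16]],world(c,B([(122,65),(730,180),(665,525),(57,405)]),.012));print("bed",bed)
sp=fit([[.068,.023],[.068,-.023],[-.068,.011],[-.068,-.011]],world(c,B([(165,112),(250,125),(137,378),(178,382)]),.015));print("sppocket",sp)
bp=fit([[.021,.048],[.021,-.048],[-.021,-.048],[-.021,.048]],world(c,B([(285,228),(465,262),(447,340),(267,305)]),.015));print("brpocket",bp)
lv=fit([[.018,.023],[.018,-.023],[-.018,-.023],[-.018,.023]],world(c,B([(615,285),(712,300),(695,370),(600,350)]),.12));print("lever",lv)
a=np.radians(bed[1]);R=np.array([[np.cos(a),-np.sin(a)],[np.sin(a),np.cos(a)]])
for n,x in zip("s b l".split(),(sp,bp,lv)): print(n,"in bed",R.T@(x[0]-bed[0]))
s=fit([[.065,.02],[.065,-.02],[.021,-.02],[.021,.02]],world(c,A([(108,288),(177,302),(157,378),(91,360)]),.005));print("spat",s, "handle end",world(c,A([(88,510)]),.01), "pred", s[0]-.065*np.array([np.cos(np.radians(s[1])),np.sin(np.radians(s[1]))]))
b=fit([[.045,.018],[.045,-.018],[-.045,-.018],[-.045,.018]],world(c,A([(180,175),(138,216),(32,110),(70,68)])[[0,1,2,3]],.006));print("brk",b)
E
```

```text
bed (array([ 0.5587, -0.1602]), np.float64(-10.417617535972633), np.float64(0.9873575755685308), np.float64(0.0029243113222297834))
sppocket (array([ 0.5799, -0.0528]), np.float64(-10.056009191596658), np.float64(0.9999901620690924), np.float64(0.001176292468665352))
brpocket (array([ 0.563 , -0.1464]), np.float64(-10.703476818188562), np.float64(0.9709650068181132), np.float64(0.0019291039173851277))
lever (array([ 0.5372, -0.2764]), np.float64(-11.114412110064773), np.float64(0.9656492706835483), np.float64(0.002799898161438663))
s in bed [0.0014 0.1095]
b in bed [0.0017 0.0144]
l in bed [-0.0001 -0.1181]
spat (array([0.4653, 0.1675]), np.float64(-12.760672098495059), np.float64(1.0387542354849877), np.float64(0.0015138990142937458)) handle end [[0.4013 0.1819]] pred [0.4019 0.1819]
brk (array([0.6212, 0.1775]), np.float64(-133.65633168588818), np.float64(1.0174681469081643), np.float64(0.002025977077865171))
```

```bash
python3 -m jog '[{"linear":[-0.831,-0.536,0],"roll":0},{"linear":[-0.831,-0.536,0],"roll":0},{"linear":[-0.831,-0.536,0],"roll":0},{"linear":[-0.831,-0.536,0],"roll":0},{"linear":[-0.831,-0.536,0],"roll":0},{"linear":[-0.831,-0.536,0],"roll":0},{"linear":[-0.831,-0.536,0],"roll":0},{"linear":[-0.831,-0.536,0],"roll":0},{"linear":[-0.831,-0.536,0],"roll":0},{"linear":[-0.831,-0.536,0],"roll":0},{"linear":[-0.831,-0.536,0],"roll":0},{"linear":[-0.831,-0.536,0],"roll":0}]'
python3 -m jog '[{"linear":[0,0,0],"roll":-0.74},{"linear":[0,0,0],"roll":0},{"linear":[0,0,0],"roll":0},{"linear":[0,0,0],"roll":0}]' 0.1 60
python3 - <<'E'
from h import *
import cv2
s=env.observe(); c=optics.calibration("wrist"); im=optics.get_image("wrist"); cv2.imwrite("pics/w1.png",im[:,:,::-1]); 
np.save("w1.npy",c,allow_pickle=True)
print(s["time_s"],s["position"],np.round(s["tool_rot"],3),s["grip_width"],s["q"],s["ft_force"]);print(c)
E
```

```text
time_s: 1.1
position: [0.4662, 0.1661, 0.2312]
tool_rot: [[-0.959, 0.283, -0.0], [0.283, 0.959, -0.0], [0.0, -0.0, -1.0]]
ft_force: [1.0, 1.2, -0.3]
grip_width: 0.0854
gripper_force: 0.0
time_s: 1.43
position: [0.4647, 0.1686, 0.2313]
tool_rot: [[-0.975, 0.221, -0.001], [0.221, 0.975, 0.0], [0.001, -0.0, -1.0]]
ft_force: [-0.6, 0.6, 0.7]
grip_width: 0.047
gripper_force: 0.0
1.4333 [0.46469248 0.16861552 0.23125457] [[-0.975  0.221 -0.001]
 [ 0.221  0.975  0.   ]
 [ 0.001 -0.    -1.   ]] 0.04697499194777864 [ 6.18832902e+00  1.62308088e+01  8.28436927e+01  9.14876363e-03
  8.09537407e+01 -7.10611464e+01] [-0.5545081   0.60663288  0.69658565]
{'fov_y': 67.06672758743362, 'cx': 250.98117674139735, 'cy': 187.03707068554584, 'T': array([[ 2.21180767e-01,  9.37145586e-01,  2.69883712e-01,
         3.95951218e-01],
       [ 9.75232446e-01, -2.12297794e-01, -6.20590262e-02,
         1.83585526e-01],
       [-8.62625778e-04,  2.76925616e-01, -9.60890972e-01,
         3.74251649e-01],
       [ 0.00000000e+00,  0.00000000e+00,  0.00000000e+00,
         1.00000000e+00]])}
```

View pics/w1.png

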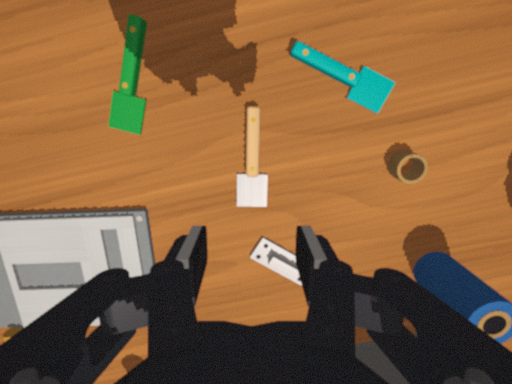

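The wrist view shows the wooden spatula upright in the frame: handle end at (253,107), blade from (238,174) to (267,207). The bracket is at (280,262) and the bed is at lower left.

Run:
```python
from h import *
c=np.load("w1.npy",allow_pickle=True).item()
s=fit([[.065,.02],[.065,-.02],[.021,-.02],[.021,.02]],world(c,[(267,207),(237,207),(238,174),(267,174)],.005));print("spat",s)
print("hand end top",world(c,[(253,107)],.02),"pred",s[0]-.065*np.array([np.cos(np.radians(s[1])),np.sin(np.radians(s[1]))]), s[0]-.065*np.array([np.cos(np.radians(-12.8)),np.sin(np.radians(-12.8))]))
```

```text
spat (array([0.46321665, 0.17005349]), np.float64(-13.200252794407264), np.float64(1.0160681727083136), np.float64(0.001302041936935866))
hand end top [[0.40022881 0.18474201]] pred [0.39993409 0.18489658] [0.39983194 0.18445414]
```

```bash
python3 -m jog '[{"linear":[0,0,0.8],"roll":0},{"linear":[0,0,0.8],"roll":0},{"linear":[0,0,0.8],"roll":0},{"linear":[0,0,0.8],"roll":0},{"linear":[0,0,0.7],"roll":0},{"linear":[0,0,0.6],"roll":0},{"linear":[0,0,0.5],"roll":0},{"linear":[0,0,0.3],"roll":0},{"linear":[0,0,0.25],"roll":0},{"linear":[0,0,0],"roll":0},{"linear":[0,0,0],"roll":0},{"linear":[0,0,0],"roll":0}]'
python3 -m jog '[{"linear":[0,0,0],"roll":0},{"linear":[0,0,0],"roll":0},{"linear":[0,0,0],"roll":0},{"linear":[0,0,0],"roll":0},{"linear":[0,0,0],"roll":0},{"linear":[0,0,0],"roll":0},{"linear":[0,0,0],"roll":0},{"linear":[0,0,0],"roll":0}]' -1 60
```

```text
time_s: 2.48
position: [0.4656, 0.1684, 0.0101]
tool_rot: [[-0.976, 0.22, 0.001], [0.22, 0.976, 0.0], [-0.001, 0.0, -1.0]]
ft_force: [0.4, -0.2, -0.4]
grip_width: 0.0468
gripper_force: 0.0
time_s: 3.15
position: [0.4657, 0.168, 0.0102]
tool_rot: [[-0.975, 0.221, 0.001], [0.221, 0.975, 0.0], [-0.001, 0.001, -1.0]]
ft_force: [-1.7, 0.2, 6.7]
grip_width: 0.0138
gripper_force: 59.3
```

```bash
python3 -m jog '[{"linear":[0,0,-0.2],"roll":0},{"linear":[0,0,-0.4],"roll":0},{"linear":[0,0,-0.8],"roll":0},{"linear":[0,0,-0.8],"roll":0},{"linear":[0,0,-0.8],"roll":0},{"linear":[0,0,-0.8],"roll":0},{"linear":[0,0,-0.8],"roll":0},{"linear":[0,0,-0.4],"roll":0}]'
python3 -m jog '[{"linear":[-0.2,-0.3,0],"roll":0},{"linear":[-0.4,-0.6,0],"roll":0},{"linear":[-0.4,-0.6,0],"roll":0},{"linear":[-0.4,-0.6,0],"roll":0},{"linear":[-0.24,-0.6,0],"roll":0},{"linear":[0,0,0],"roll":0},{"linear":[0,0,0],"roll":0},{"linear":[0,0,0],"roll":0},{"linear":[0,0,0],"roll":0}]'
python3 - <<'E'
from h import *
import cv2
s=env.observe(); c=optics.calibration("wrist"); im=optics.get_image("wrist"); cv2.imwrite("pics/w2.png",cv2.resize(im[:,:,::-1],(800,600),interpolation=cv2.INTER_CUBIC)); 
np.save("w2.npy",c,allow_pickle=True)
print(s["time_s"],s["position"],np.round(s["tool_rot"],3),s["grip_width"])
E
```

```text
time_s: 3.82
position: [0.4659, 0.168, 0.2138]
tool_rot: [[-0.975, 0.22, 0.006], [0.22, 0.975, 0.001], [-0.005, 0.002, -1.0]]
ft_force: [0.1, -0.3, -1.0]
grip_width: 0.0141
gripper_force: 58.7
time_s: 4.57
position: [0.5052, 0.0489, 0.2096]
tool_rot: [[-0.976, 0.219, 0.0], [0.219, 0.976, 0.0], [-0.0, 0.0, -1.0]]
ft_force: [-0.1, -0.1, -1.6]
grip_width: 0.014
gripper_force: 58.8
4.5667 [0.50520508 0.04888295 0.20959752] [[-0.976  0.219  0.   ]
 [ 0.219  0.976  0.   ]
 [-0.     0.    -1.   ]] 0.013990930499183306
```

View pics/w2.png

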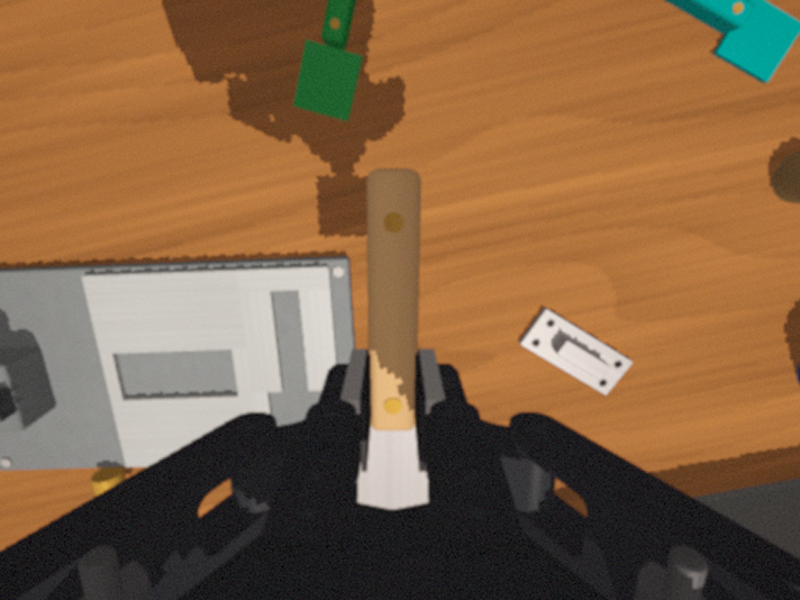

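The view shows the spatula held straight between the fingers. The handle end is at (393,170) and the blade end at (393,505). The bed is at left, with the handle slot mouth at (285,291), the bracket pocket from (114,352) to (238,397), and the bracket at (576,350).

Run:
```python
from h import *
np.set_printoptions(precision=4,suppress=True)
c=np.load("w2.npy",allow_pickle=True).item(); k=1.5625
P=lambda l:(np.array(l,float)+.5)/k-.5
bp=fit([[-.021,-.048],[-.021,.048],[.021,.048],[.021,-.048]],world(c,P([(114,353),(232,350),(238,396),(124,398)]),.017));print("brp",bp)
sl=world(c,P([(272,291),(299,291),(277,390),(306,390)]),.018);print(sl, "mouth ctr",sl[:2].mean(0),"step",sl[2:].mean(0), "width",np.linalg.norm(sl[0]-sl[1]))
u=sl[2:].mean(0)-sl[:2].mean(0);print(np.degrees(np.arctan2(u[1],u[0])),np.linalg.norm(u))
a=np.radians(-10.4);e=np.array([np.cos(a),np.sin(a)]);print("sp pocket from mouth",sl[:2].mean(0)+.068*e)
print("corner",world(c,P([(350,256)]),.012), "exp from bed", np.array([.5587,-.1602])+np.array([[np.cos(a),-np.sin(a)],[np.sin(a),np.cos(a)]])@[-.09,.16])
b=fit([[.045,.018],[.045,-.018],[-.045,-.018],[-.045,.018]],world(c,P([(632,361),(607,395),(519,342),(543,307)]),.006));print("brk",b)
print("handle end in world",world(c,P([(393,170)]),.2096+.0098-.003),"tcp",.5052,.0489)
```

```text
brp (array([ 0.5602, -0.1442]), np.float64(-11.298349470328072), np.float64(0.9846866214836492), np.float64(0.0009526208200821007))
[[ 0.509  -0.0477]
 [ 0.5136 -0.0275]
 [ 0.591  -0.0684]
 [ 0.5962 -0.0452]] mouth ctr [ 0.5113 -0.0376] step [ 0.5936 -0.0568] width 0.020756633505686184
-13.119760545448658 0.08445834442456006
sp pocket from mouth [ 0.5782 -0.0499]
corner [[0.4967 0.0166]] exp from bed [0.4991 0.0134]
brk (array([0.6173, 0.1785]), np.float64(46.32233571045994), np.float64(1.016558118330261), np.float64(0.0014554541568273516))
handle end in world [[0.4386 0.0633]] tcp 0.5052 0.0489
```

```bash
python3 -m jog '[{"linear":[-0.3,-0.235,0],"roll":0},{"linear":[-0.5,-0.4,0],"roll":0},{"linear":[-0.5,-0.4,0],"roll":0},{"linear":[-0.5,-0.4,0.3],"roll":0},{"linear":[-0.4,-0.4,0.6],"roll":0},{"linear":[-0.2,-0.2,0.8],"roll":0},{"linear":[0,0,0.8],"roll":-0.41},{"linear":[0,0,0.7],"roll":0},{"linear":[0,0,0.54],"roll":0},{"linear":[0,0,0],"roll":0},{"linear":[0,0,0],"roll":0},{"linear":[0,0,0],"roll":0}]'
python3 - <<'E'
from h import *
import cv2
s=env.observe(); c=optics.calibration("wrist"); im=optics.get_image("wrist"); cv2.imwrite("pics/w3.png",cv2.resize(im[60:330,60:420,::-1],None,fx=2.2,fy=2.2,interpolation=cv2.INTER_CUBIC)); 
np.save("w3.npy",c,allow_pickle=True)
print(s["time_s"],s["position"],np.round(s["tool_rot"],3),s["grip_width"])
E
```

```text
time_s: 5.62
position: [0.5823, -0.0527, 0.0612]
tool_rot: [[-0.983, 0.185, 0.002], [0.185, 0.983, -0.001], [-0.003, -0.0, -1.0]]
ft_force: [-0.1, 0.5, -0.7]
grip_width: 0.0141
gripper_force: 58.7
5.6167 [ 0.58231116 -0.05269331  0.06122051] [[-0.983  0.185  0.002]
 [ 0.185  0.983 -0.001]
 [-0.003 -0.    -1.   ]] 0.014079228498925544
```

View pics/w3.png

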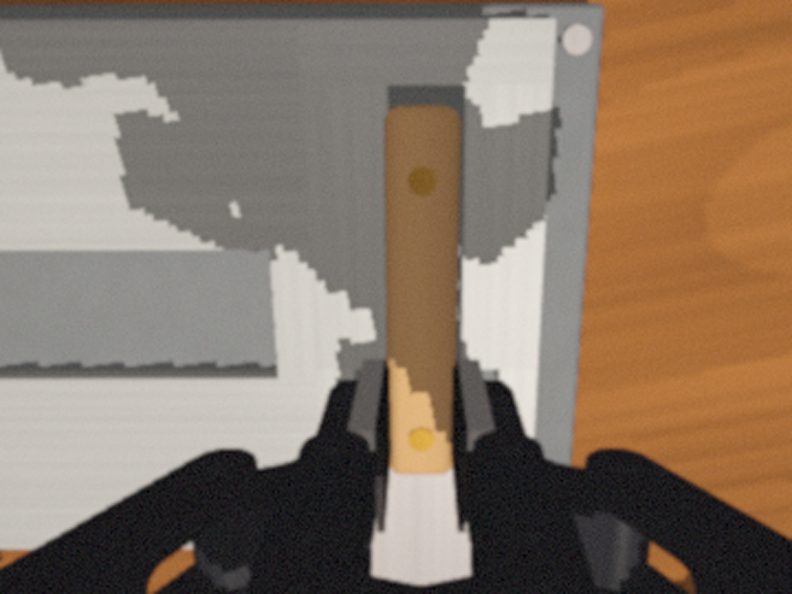

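The handle is over the slot: slot mouth from (388,88) to (464,88), handle end from (385,108) to (459,108), still 4 cm above it.

Run:
```python
from h import *
np.set_printoptions(precision=4,suppress=True)
c=np.load("w3.npy",allow_pickle=True).item(); k=2.2
P=lambda l:(np.array(l,float)+.5)/k-.5+60
T=np.array([[-.983,.185],[.185,.983]]) # cols tool x,y
tcp=np.array([.5823,-.0527])
f=lambda l,z:(world(c,P(l),z)-tcp)@T*1000
print("slot mouth, tool mm",f([(388,88),(464,88),(426,88)],.018), "slot right edge low",f([(464,110),(460,250)],.018))
print("bed edge",f([(602,8),(566,460)],.012))
print("handle end",f([(385,112),(459,112),(422,106)],.068),"rivet",f([(421,181),(420,439)],.0712))
print("bracket pocket",f([(270,250),(277,377),(0,250),(0,377)],.018))
```

```text
slot mouth, tool mm [[72.505  -9.8809]
 [72.4949 11.3598]
 [72.5     0.7401]] slot right edge low [[66.553  11.4698]
 [25.978  11.0216]]
bed edge [[ 93.9054  49.8502]
 [-49.2396  48.8655]]
handle end [[67.3031 -8.0509]
 [67.2965  7.2253]
 [68.4948 -0.4124]] rivet [[53.5226 -0.6211]
 [-6.656  -0.8767]]
bracket pocket [[  25.9884  -45.973 ]
 [ -15.536   -46.5129]
 [  26.0031 -127.0357]
 [ -15.543  -134.7351]]
```

```bash
python3 -m jog '[{"linear":[0.035,0.03,0],"roll":0},{"linear":[0,0,0.2],"roll":0},{"linear":[0,0,0.2],"roll":0},{"linear":[0,0,0.2],"roll":0},{"linear":[0,0,0.1],"roll":0},{"linear":[0,0,0.1],"roll":0},{"linear":[0,0,0.1],"roll":0},{"linear":[0,0,0.06],"roll":0},{"linear":[0,0,0],"roll":0},{"linear":[0,0,0],"roll":0},{"linear":[0,0,0],"roll":0}]'
```

```text
time_s: 6.58
position: [0.58, -0.051, 0.0222]
tool_rot: [[-0.983, 0.185, 0.0], [0.185, 0.983, -0.0], [-0.0, -0.0, -1.0]]
ft_force: [-5.0, 0.2, 9.0]
grip_width: 0.0142
gripper_force: 59.8
```

```bash
python3 -m jog '[{"linear":[0,0,0],"roll":0},{"linear":[0,0,0],"roll":0},{"linear":[0,0,0],"roll":0},{"linear":[0,0,0],"roll":0},{"linear":[0,0,-0.1],"roll":0},{"linear":[0,0,-0.3],"roll":0},{"linear":[0,0,-0.6],"roll":0},{"linear":[0,0,-0.8],"roll":0},{"linear":[0,0,-0.8],"roll":0},{"linear":[0.4,0,-0.6],"roll":0},{"linear":[0.8,0,-0.2],"roll":0},{"linear":[0.8,0,0],"roll":0}]' -0.1
python3 -m jog '[{"linear":[0,0,0],"roll":0},{"linear":[0,0,0],"roll":0},{"linear":[0,0,0],"roll":0}]'
python3 - <<'E'
from h import *
import cv2
s=env.observe(); c=optics.calibration("wrist"); im=optics.get_image("wrist"); cv2.imwrite("pics/w4.png",cv2.resize(im[60:330,60:420,::-1],None,fx=2.2,fy=2.2,interpolation=cv2.INTER_CUBIC)); 
np.save("w4.npy",c,allow_pickle=True)
print(s["time_s"],s["position"],np.round(s["tool_rot"],3),s["grip_width"])
E
```

```text
time_s: 7.58
position: [0.5018, -0.0364, 0.1596]
tool_rot: [[-0.983, 0.185, 0.005], [0.185, 0.983, -0.002], [-0.005, -0.001, -1.0]]
ft_force: [-0.1, 0.2, -0.2]
grip_width: 0.0386
gripper_force: 0.0
time_s: 7.83
position: [0.5022, -0.0364, 0.1577]
tool_rot: [[-0.983, 0.185, 0.001], [0.185, 0.983, -0.0], [-0.001, -0.0, -1.0]]
ft_force: [-0.4, -0.7, -0.1]
grip_width: 0.0388
gripper_force: 0.0
7.8333 [ 0.50223704 -0.03640819  0.15772965] [[-0.983  0.185  0.001]
 [ 0.185  0.983 -0.   ]
 [-0.001 -0.    -1.   ]] 0.03879076363336712
```

View pics/w4.png

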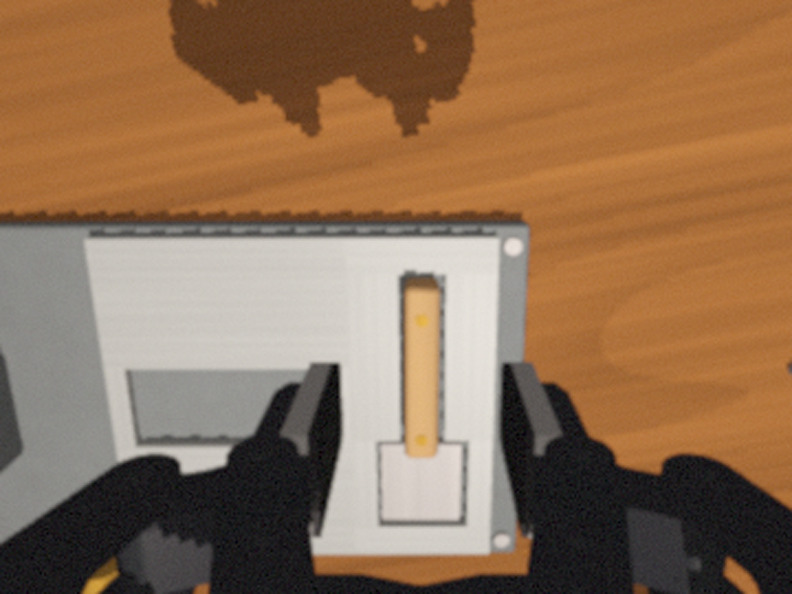

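The spatula is seated: the blade lies inside its bay with a gap all round (380–466, 443–522) and the handle is in its slot. Next is the bracket.

```bash
python3 -m jog '[{"linear":[-0.235,0.726,0],"roll":0},{"linear":[-0.235,0.726,0],"roll":0},{"linear":[-0.235,0.726,0],"roll":0},{"linear":[-0.235,0.726,0],"roll":0},{"linear":[-0.235,0.726,0],"roll":0},{"linear":[-0.235,0.726,0],"roll":0},{"linear":[-0.235,0.726,0],"roll":0},{"linear":[-0.235,0.726,0],"roll":0}]'
python3 -m jog '[{"linear":[0,0,0],"roll":1},{"linear":[0,0,0],"roll":1},{"linear":[0,0,0],"roll":1},{"linear":[0,0,0],"roll":1},{"linear":[0,0,0],"roll":1},{"linear":[0,0,0],"roll":1},{"linear":[0,0,0],"roll":1},{"linear":[0,0,0],"roll":1},{"linear":[0,0,0],"roll":1},{"linear":[0,0,0],"roll":1},{"linear":[0,0,0],"roll":1},{"linear":[0,0,0],"roll":1}]'
python3 -m jog '[{"linear":[0,0,0],"roll":1},{"linear":[0,0,0],"roll":1},{"linear":[0,0,0],"roll":1},{"linear":[0,0,0],"roll":1},{"linear":[0,0,0],"roll":1},{"linear":[0,0,0],"roll":1},{"linear":[0,0,0],"roll":1},{"linear":[0,0,0],"roll":1},{"linear":[0,0,0],"roll":1},{"linear":[0,0,0],"roll":1},{"linear":[0,0,0],"roll":1},{"linear":[0,0,0],"roll":1}]'
python3 -m jog '[{"linear":[0,0,0],"roll":0.6},{"linear":[0,0,0],"roll":0},{"linear":[0,0,0],"roll":0},{"linear":[0,0,0],"roll":0}]'
python3 - <<'E'
from h import *
import cv2
s=env.observe(); c=optics.calibration("wrist"); im=optics.get_image("wrist"); cv2.imwrite("pics/w5.png",cv2.resize(im[:,:,::-1],(800,600),interpolation=cv2.INTER_CUBIC)); 
np.save("w5.npy",c,allow_pickle=True)
print(s["time_s"],s["position"],np.round(s["tool_rot"],3),s["grip_width"],s["q"])
E
```

```text
time_s: 8.55
position: [0.6199, 0.1798, 0.1566]
tool_rot: [[-0.983, 0.185, -0.0], [0.185, 0.983, -0.0], [0.0, -0.0, -1.0]]
ft_force: [-0.2, -0.7, 0.5]
grip_width: 0.0382
gripper_force: 0.0
time_s: 9.55
position: [0.6194, 0.1783, 0.1566]
tool_rot: [[-0.327, 0.945, -0.0], [0.945, 0.327, -0.0], [0.0, -0.0, -1.0]]
ft_force: [-0.7, 0.6, 0.3]
grip_width: 0.0384
gripper_force: 0.0
time_s: 10.55
position: [0.6193, 0.1783, 0.1566]
tool_rot: [[0.655, 0.755, -0.0], [0.755, -0.655, -0.0], [-0.0, -0.0, -1.0]]
ft_force: [0.5, -0.5, -1.2]
grip_width: 0.0386
gripper_force: 0.0
time_s: 10.88
position: [0.6188, 0.1782, 0.1569]
tool_rot: [[0.689, 0.724, -0.0], [0.724, -0.689, -0.0], [-0.0, -0.0, -1.0]]
ft_force: [0.8, -0.3, -0.4]
grip_width: 0.0381
gripper_force: 0.0
10.8833 [0.61883701 0.17820367 0.1569289 ] [[ 0.689  0.724 -0.   ]
 [ 0.724 -0.689 -0.   ]
 [-0.    -0.    -1.   ]] 0.038139573670300936 [5.55135451e+00 3.44486592e+01 6.48939365e+01 6.51523231e-04
 8.06735085e+01 4.91412781e+01]
```

View pics/w5.png

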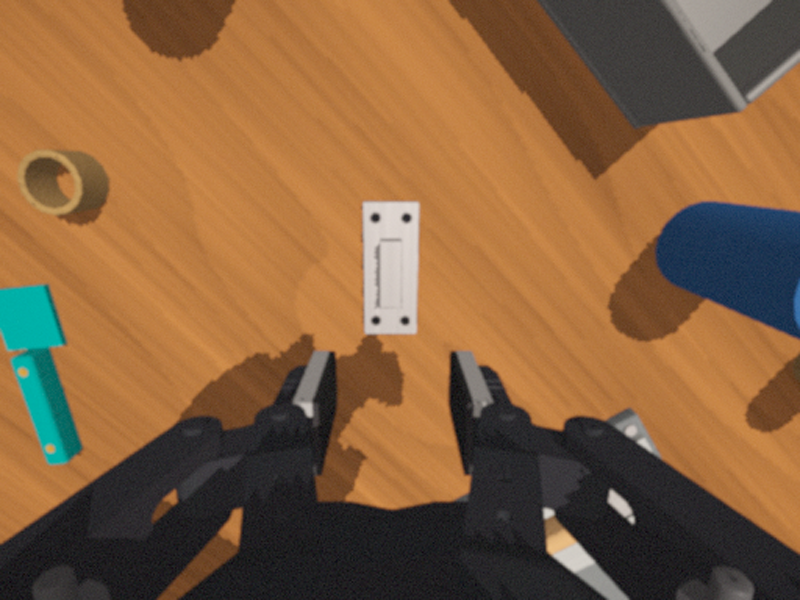

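The bracket is aligned with the jaws: corners (363,202), (419,202), (416,334), (364,334).

Run:
```python
from h import *
np.set_printoptions(precision=4,suppress=True)
c=np.load("w5.npy",allow_pickle=True).item(); k=1.5625
P=lambda l:(np.array(l,float)+.5)/k-.5
b=fit([[.045,.018],[.045,-.018],[-.045,-.018],[-.045,.018]],world(c,P([(363,202),(419,202),(416,334),(364,334)]),.006));print("brk",b)
T=np.array([[.689,.724],[.724,-.689]]);print("tool mm",(b[0]-[.6188,.1782])@T*1000, "closing line yaw of tool x", np.degrees(np.arctan2(.724,.689)))
```

```text
brk (array([0.6181, 0.1788]), np.float64(45.961937602601125), np.float64(1.0015205791027117), np.float64(0.00022777823744735137))
tool mm [-0.0086 -0.8956] closing line yaw of tool x 46.4189259053113
```

```bash
python3 -m jog '[{"linear":[0,0,0.5],"roll":0},{"linear":[0,0,0.7],"roll":0},{"linear":[0,0,0.7],"roll":0},{"linear":[0,0,0.6],"roll":0},{"linear":[0,0,0.5],"roll":0},{"linear":[0,0,0.3],"roll":0},{"linear":[0,0,0.2],"roll":0},{"linear":[0,0,0.16],"roll":0},{"linear":[0,0,0],"roll":0},{"linear":[0,0,0],"roll":0},{"linear":[0,0,0],"roll":0}]'
python3 -m jog '[{"linear":[0,0,0],"roll":0},{"linear":[0,0,0],"roll":0},{"linear":[0,0,0],"roll":0},{"linear":[0,0,0],"roll":0},{"linear":[0,0,0],"roll":0},{"linear":[0,0,0],"roll":0},{"linear":[0,0,0],"roll":0}]' -1 70
python3 -m jog '[{"linear":[0,0,-0.2],"roll":0},{"linear":[0,0,-0.4],"roll":0},{"linear":[0,0,-0.7],"roll":0},{"linear":[0,0,-0.7],"roll":0},{"linear":[0,0,-0.7],"roll":0},{"linear":[0,0,-0.6],"roll":0},{"linear":[0,0,-0.3],"roll":0},{"linear":[0,0,0],"roll":0},{"linear":[0,0,0],"roll":0}]'
```

```text
time_s: 11.85
position: [0.6191, 0.1783, 0.012]
tool_rot: [[0.691, 0.723, 0.002], [0.723, -0.691, 0.0], [0.001, 0.001, -1.0]]
ft_force: [0.8, -0.3, 0.5]
grip_width: 0.0382
gripper_force: 0.0
time_s: 12.43
position: [0.6188, 0.1783, 0.0119]
tool_rot: [[0.691, 0.723, 0.001], [0.723, -0.691, 0.0], [0.001, 0.001, -1.0]]
ft_force: [-1.3, 0.4, 5.5]
grip_width: 0.0115
gripper_force: 70.2
time_s: 13.18
position: [0.6183, 0.1781, 0.155]
tool_rot: [[0.691, 0.723, 0.0], [0.723, -0.691, 0.0], [0.0, 0.0, -1.0]]
ft_force: [0.3, -0.1, -1.8]
grip_width: 0.0118
gripper_force: 69.4
```

```bash
python3 -m jog '[{"linear":[-0.569,0.377,0],"roll":0},{"linear":[-0.569,0.377,0],"roll":0},{"linear":[-0.569,0.377,0],"roll":0},{"linear":[-0.569,0.377,0],"roll":0},{"linear":[-0.569,0.377,0],"roll":0},{"linear":[-0.569,0.377,0],"roll":0},{"linear":[-0.569,0.377,0],"roll":0},{"linear":[-0.569,0.377,0],"roll":0},{"linear":[-0.569,0.377,0],"roll":0},{"linear":[-0.569,0.377,0],"roll":0},{"linear":[-0.569,0.377,0],"roll":0},{"linear":[-0.569,0.377,0],"roll":0}]'
python3 -m jog '[{"linear":[0,0,0],"roll":-1},{"linear":[0,0,0],"roll":-1},{"linear":[0,0,0],"roll":-1},{"linear":[0,0,0],"roll":-1},{"linear":[0,0,0],"roll":-1},{"linear":[0,0,0],"roll":-1},{"linear":[0,0,0],"roll":-0.56},{"linear":[0,0,0],"roll":0},{"linear":[0,0,0],"roll":0},{"linear":[0,0,0],"roll":0}]'
python3 -m jog '[{"linear":[0,0,0.4],"roll":0},{"linear":[0,0,0.6],"roll":0},{"linear":[0,0,0.6],"roll":0},{"linear":[0,0,0.4],"roll":0},{"linear":[0,0,0.25],"roll":0},{"linear":[0,0,0],"roll":0},{"linear":[0,0,0],"roll":0},{"linear":[0,0,0],"roll":0}]'
python3 - <<'E'
from h import *
import cv2
s=env.observe(); c=optics.calibration("wrist"); im=optics.get_image("wrist"); cv2.imwrite("pics/w6.png",cv2.resize(im[60:330,60:420,::-1],None,fx=2.2,fy=2.2,interpolation=cv2.INTER_CUBIC)); 
np.save("w6.npy",c,allow_pickle=True)
print(s["time_s"],s["position"],np.round(s["tool_rot"],3),s["grip_width"],s["q"])
E
```

```text
time_s: 14.18
position: [0.5596, -0.1453, 0.1532]
tool_rot: [[0.691, 0.723, -0.003], [0.723, -0.691, 0.001], [-0.001, -0.003, -1.0]]
ft_force: [0.3, -0.6, -1.8]
grip_width: 0.0115
gripper_force: 69.4
time_s: 15.02
position: [0.5604, -0.1442, 0.1541]
tool_rot: [[0.19, 0.982, -0.001], [0.982, -0.19, 0.001], [0.0, -0.002, -1.0]]
ft_force: [0.5, 0.1, -0.9]
grip_width: 0.0118
gripper_force: 69.4
time_s: 15.68
position: [0.5613, -0.1446, 0.066]
tool_rot: [[0.189, 0.982, 0.002], [0.982, -0.189, -0.001], [-0.001, 0.002, -1.0]]
ft_force: [0.1, 0.0, -1.0]
grip_width: 0.0115
gripper_force: 69.3
15.6833 [ 0.56129539 -0.14459958  0.06599306] [[ 0.189  0.982  0.002]
 [ 0.982 -0.189 -0.001]
 [-0.001  0.002 -1.   ]] 0.011518542893524211 [-2.61418379e+01  3.41366956e+01  8.28917986e+01 -1.02331475e-03
  6.28591544e+01 -1.52460936e+01]
```

View pics/w6.png

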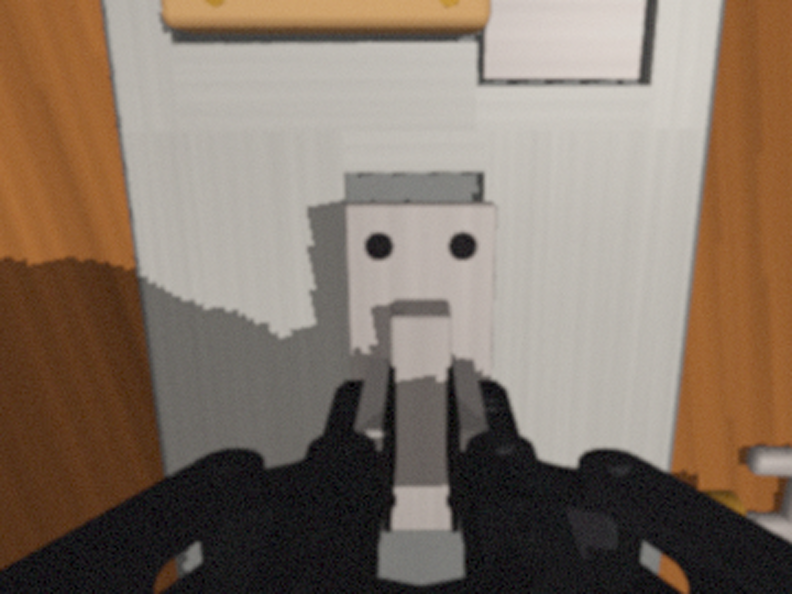

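The bracket is held over its pocket: near corners (346,205) and (496,205), pocket edge corners (345,173) and (484,173).

Run:
```python
from h import *
np.set_printoptions(precision=4,suppress=True)
c=np.load("w6.npy",allow_pickle=True).item(); k=2.2
P=lambda l:(np.array(l,float)+.5)/k-.5+60
T=np.array([[.189,.982],[.982,-.189]]);tcp=np.array([.5613,-.1446])
f=lambda l,z:(world(c,P(l),z)-tcp)@T*1000
print("pocket",f([(345,173),(484,173)],.018));print("bracket",f([(346,205),(496,205),(492,370)],.0601))
print("bed edges",f([(103,15),(163,470),(719,35),(672,450)],.012))
```

```text
pocket [[ 47.6771 -22.478 ]
 [ 47.6461  18.861 ]]
bracket [[ 45.1028 -17.6131]
 [ 45.0726  17.6517]
 [  2.9496  18.0012]]
bed edges [[ 92.0205 -91.0513]
 [-56.7019 -90.6691]
 [ 86.5895  86.4814]
 [-49.0791  87.692 ]]
```

```bash
python3 -m jog '[{"linear":[-0.01,-0.045,0],"roll":0},{"linear":[0,0,0.2],"roll":0},{"linear":[0,0,0.2],"roll":0},{"linear":[0,0,0.2],"roll":0},{"linear":[0,0,0.15],"roll":0},{"linear":[0,0,0.1],"roll":0},{"linear":[0,0,0.1],"roll":0},{"linear":[0,0,0.08],"roll":0},{"linear":[0,0,0],"roll":0},{"linear":[0,0,0],"roll":0},{"linear":[0,0,0],"roll":0}]'
```

```text
time_s: 16.65
position: [0.5589, -0.1444, 0.0239]
tool_rot: [[0.189, 0.982, 0.0], [0.982, -0.189, -0.0], [-0.0, 0.0, -1.0]]
ft_force: [-0.4, 0.7, 2.5]
grip_width: 0.0115
gripper_force: 69.8
```

```bash
python3 -m jog '[{"linear":[0,0,0],"roll":0},{"linear":[0,0,0],"roll":0},{"linear":[0,0,0],"roll":0},{"linear":[0,0,0],"roll":0},{"linear":[0,0,-0.1],"roll":0},{"linear":[0,0,-0.3],"roll":0},{"linear":[0,0,-0.6],"roll":0},{"linear":[0,0,-0.8],"roll":0},{"linear":[0,0,-0.8],"roll":0},{"linear":[0,0,-0.6],"roll":0},{"linear":[0,0,-0.3],"roll":0}]' -0.1
python3 -m jog '[{"linear":[0,0,0],"roll":0},{"linear":[0,0,0],"roll":0},{"linear":[0,0,0],"roll":0}]'
python3 - <<'E'
from h import *
import cv2
np.set_printoptions(precision=1,suppress=True)
s=env.observe(); c=optics.calibration("wrist"); im=optics.get_image("wrist"); cv2.imwrite("pics/w7.png",im[:,:,::-1]); g=cv2.cvtColor(im,cv2.COLOR_RGB2HSV)
T=np.array(s["tool_rot"])[:2,:2]; tcp=np.array(s["position"])[:2]; C=c["T"]; f=192/np.tan(np.radians(c["fov_y"]/2))
def px(xm,ym,z):
    w=np.r_[tcp+T@[xm/1e3,ym/1e3],z]; p=C[:3,:3].T@(w-C[:3,3]); return p[0]/p[2]*f+c["cx"],p[1]/p[2]*f+c["cy"]
print(s["time_s"],s["position"],s["grip_width"])
G=cv2.cvtColor(im,cv2.COLOR_RGB2GRAY).astype(np.float32)
def prof(pts): 
    m=np.array([px(*p) for p in pts],np.float32); return cv2.remap(G,m[None,:,0].copy(),m[None,:,1].copy(),1)[0]
ys=np.arange(-26,27,1.)
for x in (38,30,15): print("y-profile x=",x,prof([(x,y,.018) for y in ys]).astype(int))
print("x-profile y=-12",prof([(x,-12,.018) for x in np.arange(35,56,1.)]).astype(int))
# lever pad in top view: dark
E
```

```text
time_s: 17.57
position: [0.5597, -0.1447, 0.1676]
tool_rot: [[0.189, 0.982, 0.005], [0.982, -0.189, -0.002], [-0.001, 0.005, -1.0]]
ft_force: [0.1, 0.1, -0.2]
grip_width: 0.038
gripper_force: 0.0
time_s: 17.82
position: [0.5583, -0.1441, 0.1625]
tool_rot: [[0.189, 0.982, -0.002], [0.982, -0.189, 0.001], [0.001, -0.002, -1.0]]
ft_force: [0.2, -0.2, -1.1]
grip_width: 0.0378
gripper_force: 0.0
17.8167 [ 0.6 -0.1  0.2] 0.0377541376062799
y-profile x= 38 [195 196 195 195 196 195 174 128 107 159 187 192 192 189 176 150 127 128
 145 167 185 192 196 197 200 200 200 198 198 199 200 198 196 192 177 149
 130 134 156 178 192 198 201 197 177 130  88 107 160 191 201 204 206]
y-profile x= 30 [195 195 195 195 196 191 167 125 108 155 184 191 193 191 191 191 192 194
 196 195 194 192 194 196 197 199 198 197 197 197 199 199 198 198 198 198
 198 200 202 199 198 200 200 198 188 159 123 113 147 187 201 203 203]
y-profile x= 15 [196 196 196 194 194 191 174 136 120 151 179 188 189 190 179 149 121 115
 117 135 167 185 190 191 191 192 190 190 191 192 194 196 196 191 186 189
 196 199 199 197 194 194 198 196 181 157 122 107 143 183 200 203 203]
x-profile y=-12 [ 94 109 144 176 190 194 194 195 194 183 152 134 142 163 189 201 203 204
 203 203 201]
```

The profiles show an even dark gap on both sides of the bracket and at its end, so it is seated. Next is the lever.

```bash
python3 -m jog '[{"linear":[-0.3,0,0],"roll":0},{"linear":[-0.6,0.03,0],"roll":0},{"linear":[-0.6,0,0],"roll":0},{"linear":[-0.6,0,0],"roll":0},{"linear":[-0.6,0,0],"roll":0},{"linear":[-0.4,0,0],"roll":0},{"linear":[-0.2,0,0],"roll":0},{"linear":[0,0,0],"roll":0},{"linear":[0,0,0],"roll":0},{"linear":[0,0,0],"roll":0},{"linear":[0,0,0],"roll":0}]' -1 60
python3 - <<'E'
from h import *
import cv2
s=env.observe();print(s["time_s"],s["position"],s["grip_width"])
c=optics.calibration("wrist"); im=optics.get_image("wrist"); cv2.imwrite("pics/w8.png",im[:,:,::-1])
g=im.max(2)
# project pad near edge (toward +y) & its corners from the top-estimate
T=np.array(s["tool_rot"])[:2,:2]; tcp=np.array(s["position"])[:2]; C=c["T"]; f=192/np.tan(np.radians(c["fov_y"]/2))
def px(xm,ym,z):
    w=np.r_[tcp+T@[xm/1e3,ym/1e3],z]; p=C[:3,:3].T@(w-C[:3,3]); return p[0]/p[2]*f+c["cx"],p[1]/p[2]*f+c["cy"]
for x in (10,15,20):
    m=np.array([px(x,y,.12) for y in np.arange(-40,41,2.)],np.float32);print(x,cv2.remap(g,m[None,:,0].copy(),m[None,:,1].copy(),1)[0])
m=np.array([px(x,0,.12) for x in range(0,50,2)],np.float32);print(cv2.remap(g,m[None,:,0].copy(),m[None,:,1].copy(),1)[0])
E
```

```text
time_s: 18.78
position: [0.5354, -0.2731, 0.1638]
tool_rot: [[0.187, 0.982, -0.0], [0.982, -0.187, 0.0], [0.0, -0.0, -1.0]]
ft_force: [-0.1, -0.3, -0.0]
grip_width: 0.0002
gripper_force: 0.0
18.7833 [ 0.53537165 -0.27312986  0.16377721] 0.0002483052151312311
10 [ 82  81  82  82  85  81  82  82  82  80  78  74  35  44  43  43  39  43
  42  46  46  48  47  44  47  48  46  49  43 104 137 144 145 145 144 147
 146 147 147 149 148]
15 [125 111  81  83  83  84  82  82  83  82  82  78  34  45  43  43  41  48
  47  47  39  51  48  46  45  51  50  53  42 112 135 143 145 144 147 144
 146 146 145 147 146]
20 [146 141  92  84  79  84  81  82  85  85  76  85  56  24  27  26  24  28
  27  23  29  12  24  31  24  30  29  27  65 145 132 146 145 147 146 145
 149 146 146 148 145]
[ 39  41  44  47  42  46  43  47  46  40  29 148 206 124  91  93  92  85
  53  82  97 146 145 146 146]
```

The pad spans ±17 mm in tool y and its edge is at x ≈ 19 mm, so I'll shift -4 mm and press in small steps.

```bash
python3 -m jog '[{"linear":[-0.1,0,0.1],"roll":0},{"linear":[0,0,0.3],"roll":0},{"linear":[0,0,0.3],"roll":0},{"linear":[0,0,0.2],"roll":0},{"linear":[0,0,0.2],"roll":0},{"linear":[0,0,0.2],"roll":0},{"linear":[0,0,0.2],"roll":0},{"linear":[0,0,0.1],"roll":0},{"linear":[0,0,0.1],"roll":0},{"linear":[0,0,0],"roll":0},{"linear":[0,0,0],"roll":0}]'
python3 -m jog '[{"linear":[0,0,0.1],"roll":0},{"linear":[0,0,0.1],"roll":0},{"linear":[0,0,0.1],"roll":0},{"linear":[0,0,0.05],"roll":0},{"linear":[0,0,0],"roll":0},{"linear":[0,0,0],"roll":0},{"linear":[0,0,0],"roll":0}]'
```

```text
time_s: 19.75
position: [0.5343, -0.278, 0.0959]
tool_rot: [[0.189, 0.982, -0.0], [0.982, -0.189, 0.0], [0.0, -0.0, -1.0]]
ft_force: [-1.8, 2.3, 4.0]
grip_width: -0.0002
gripper_force: 1.7
time_s: 20.33
position: [0.5344, -0.2781, 0.0826]
tool_rot: [[0.189, 0.982, 0.001], [0.982, -0.189, -0.0], [-0.0, 0.001, -1.0]]
ft_force: [-2.9, 3.3, 8.9]
grip_width: 0.0002
gripper_force: 4.3
```

```bash
python3 -m jog '[{"linear":[0,0,0.04],"roll":0},{"linear":[0,0,0.04],"roll":0},{"linear":[0,0,0.02],"roll":0},{"linear":[0,0,0],"roll":0},{"linear":[0,0,0],"roll":0},{"linear":[0,0,0],"roll":0},{"linear":[0,0,0],"roll":0}]'
```

```text
time_s: 20.92
position: [0.5345, -0.2781, 0.08]
tool_rot: [[0.188, 0.982, 0.001], [0.982, -0.188, -0.001], [-0.001, 0.002, -1.0]]
ft_force: [-6.0, 5.7, 18.4]
grip_width: -0.0002
gripper_force: 9.2
```

```bash
python3 -m jog '[{"linear":[0,0,0],"roll":0},{"linear":[0,0,0],"roll":0},{"linear":[0,0,0],"roll":0},{"linear":[0,0,0],"roll":0}]' && python3 -c "
from rig import env
print(env.close_job())"
```

```text
time_s: 21.25
position: [0.5345, -0.2781, 0.0799]
tool_rot: [[0.188, 0.982, 0.001], [0.982, -0.188, -0.001], [-0.001, 0.001, -1.0]]
ft_force: [-5.9, 4.5, 19.2]
grip_width: 0.0
gripper_force: 9.2
the job is handed in; nothing more can be done
None
```

The job is handed in at 21.3 s: the spatula and bracket were seated in their pockets and released, then the lever was pressed to its stop (pad at 80 mm, about 19 N) and is still held there; the hand-in returned no verdict.

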